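# Load and start the orbital shaker

### The arm

A 6-joint arm with a two-finger parallel gripper is mounted at the origin on the work surface; the furniture and walls round the work are solid. World frame = base frame: x ahead of the robot, y to its left, z up, the work surface at z = 0. Lengths are in m, angles in rad, forces in N, time in s.
With the tool pointing down it reaches from about 0.3 to 0.875 m from the base axis. Payload 4.2 kg.
Tool frame: the origin (TCP) lies between the finger pads; the fingertips stand 22 mm ahead of it and the grasp point (between the pads) lies 3 mm ahead of it; z points along the fingers, y is the line along which they close (so a half turn about z gives the same grasp; the last joint's range is limited). The gripper opens to 85 mm and grips with 20 to 120 N. Pads are 22 mm wide; open, the fingers measure 114 mm over their backs; the gripper's body (76 mm by 85 mm) begins 54 mm behind the grasp point. The pads swing forward as they close: fully open they stand 13 mm farther back than shut.
Start: joints at [-1.167, 0.32, 1.565, -0, 1.257, -0.02], TCP at [0.236, -0.524, 0.253] pointing down, gripper open.
Joint ranges: [-3.11, 3.11], [-0.84, 2.01], [0.21, 2.61], [-1.34, 4.49], [0.05, 2.63], [-2.56, 2.56]. Speed limits (rad/s): [2.57, 2.57, 3.14, 3.14, 3.14, 3.14].

### API

Orientations are given as a 3x3 rotation matrix whose columns are the frame's x, y, z axes.
In Python, from bench import read_state, get_image, calibration, job_done, find_in, silhouettes, spot_point gives the robot as it stands. The module is installed in compiled form; this text tells all that it offers.
- The arm moves only by the shell command python3 -m inch 'ROWS' [OPENING]. ROWS is JSON, a list that holds one entry, the list of rows, each a list of 6 numbers: the shift along the world's x, y, z in units of 0.3 m (1.0 is 0.3 m), then the turn, a rotation vector about the world's x, y, z in units of pi/2 rad (1.0 is pi/2 rad). A call has 1 to 12 rows; each row shifts and turns the commanded pose from where the row before left it; what a row does not reach is not made up. A row lasts 1/8 s, in which the tool goes at most 62.5 mm and 10.7 degrees, less where a joint would pass 70% of its speed; a pose out of reach is approached as far as the arm can. A call with a number of a shift or a turn outside -1 to 1 is refused whole. A call with a gripper value outside its range is refused whole. OPENING is the opening, from 0 (shut) to 1 (fully open), set as the call begins (- or left out, the last holds). The fingers move at their own pace and stop on an object; the grip force is fixed at half the most. Time passes only in rows, so rows that do not move let the fingers close. It gives the time, the measured TCP pose, the force, the opening and the grip force at its end, in the units of the state.
- read_state(): the state, without advancing time (a new reading comes with each control period).
- get_image(name): name is "scene" or "top" or "wrist"; returns the picture (384x512x3 uint8, blue, green, red); there is no depth.
- calibration(name): a dict with "fx", "fy", "cx", "cy" (pixels), "k1" (the pictures are not rectified: a ray, as slopes to the right and down, at radius r is drawn at 1 + k1 r^2 times it, then the intrinsics apply), "extrinsics" (4x4, takes a point from world to camera coordinates). Camera axes: x right, y up, looking along -z (the intrinsics and any distortion apply to the point x, -y, -z); pixel columns grow to the right and rows downward; lengths in m; the calibration is good to about 2 mm. A picture is of the moment at which its call begins: read the wrist's pose just before it. calibration takes no time and is no camera call; for the wrist camera it gives the pose at the moment of the call.
- job_done(): hands the job in; it is judged then, once.
Trained networks look in the newest picture that a camera, given by its name, has taken for a name from the list of things; names that differ only in an ending like _2 or _b are one class to them, and where a whole thing is asked for, a point or a joint stands for the part that bears it (a point fixed in the world has none). Each returns a list of dicts, best first, with "confidence" (0 to 1); they miss things now and then, are a little off and sometimes report something else, mostly with a low value. They report only what shows in the picture. A call takes as long as a camera call. They do not tell look-alikes from the thing itself.
- find_in(name, camera): "pixel" ([column, row] in pixels, amid what is visible of it).
- silhouettes(name, camera): "pixels" (384x512 bool, what is visible of it) and "pixel" ([column, row] in pixels, amid what is visible of it).
- spot_point(name, camera): "pixel" ([column, row] in pixels: a listed point, or the origin of a listed thing).
The state is a dict: "clock": time; "joint_pos": joint angles; "joint_velocities": joint speeds; "joint_torque": joint torques, N m; "eef_pos": TCP position; "orientation": TCP orientation; "contact_force": force on the tool from outside, world axes, zero at the start; "torque": the same for the moment, N m; "finger_gap": finger opening in m; "grip_force": force on a finger pad.
Only numpy, scipy, OpenCV 4.12 (cv2) and the standard library are available. Lean on these libraries where they do the work, as an engineer would, in place of code of your own. Each camera call takes 0.05 s, during which the arm holds its last target. There are 200 camera calls.

### The job

Stand every sample tin (low round metal tin) lid up on the rimmed platform of the shaker, then lock the platform by turning its black wing knob clockwise until the knob's clutch first slips, and stop there. Then slide the dust cover off the start button, press the button fully, and slide the cover fully back over it. Leave the oil bottle and the ribbed black cap where they are.

Things in the scene. Friction and masses are not known exactly. Their poses are not given: they have to be found in the camera images.
- tin_1: a sample tin: low round all-metal tin with a knurled lid, 40 mm across, 22 mm high, about 60 g, closed and solid. Origin at the centre of its underside, z up. May be absent (None): three to five tins are present
- tin_2: a sample tin: low round all-metal tin with a knurled lid, 40 mm across, 22 mm high, about 60 g, closed and solid. Origin at the centre of its underside, z up. May be absent (None): three to five tins are present
- tin_3: a sample tin: low round all-metal tin with a knurled lid, 40 mm across, 22 mm high, about 60 g, closed and solid. Origin at the centre of its underside, z up. May be absent (None): three to five tins are present
- tin_4: a sample tin: low round all-metal tin with a knurled lid, 40 mm across, 22 mm high, about 60 g, closed and solid. Origin at the centre of its underside, z up. May be absent (None): three to five tins are present
- tin_5: a sample tin: low round all-metal tin with a knurled lid, 40 mm across, 22 mm high, about 60 g, closed and solid. Origin at the centre of its underside, z up. May be absent (None): three to five tins are present
- shaker: fixed orbital shaker, origin under its middle, on the bench: white housing 160 (x) by 220 (y) by 34 mm under an aluminium platform with a black mat; on its -x side, toward the robot, a lug carries the lock screw, upright, at x = -125 mm
- platform_mid (a point): centre of the platform's floor (top of its mat), 42 mm above the bench; axes as the shaker's. Inner floor 152 (x) by 212 mm (y) inside a rim 4 mm thick that stands 14 mm above the floor
- knob_grip (a point): centre of the lock knob's wing, on the screw's upright axis, 81 mm above the bench; turns with the knob. The wing is a flat bar 46 mm long (this point's x), 11 mm thick (its y), top 93 mm, foot 69 mm above the bench: pinch it by its flats. Below it a round boss 28 mm wide down to 59 mm, then an aluminium collar 40 mm wide, top 49 mm. The platform's rim is 45 mm from the axis
- lock_screw (a joint): turn of the lock screw itself (aluminium collar), rad, growing as it is tightened (clockwise from above). Starts between 0.4 and 1.6; its stop is at 2.6, where the black line on the collar meets the black mark on the lug, on the side away from the platform. Stays where it is left; turns with about 0.03 N m
- lock_clutch (a joint): turn of the knob relative to the screw, rad, clockwise positive, 0 at the start. The knob drives the screw through a drag clutch: stays near 0 until the screw is at its stop, then the knob slips on with a steady drag of 0.2 N m while the collar stands still. 0.08 or more counts as slipped, more than 0.8 as overturned
- cover_grip (a point): middle of the upright rib on the start box's dust cover, 68 mm above the bench; the rib is 10 mm thick along this point's x, 44 mm long in y, its top 13 mm above and its foot 12 mm below this point, on the flat 60 (x) by 66 by 4 mm cover plate. The cover runs along x between two rails 68 mm apart that stand 2 mm above the plate
- dust_cover (a joint): travel of the dust cover, m: 0 = fully shut over the button, 0.065 = fully open; opens along +x of cover_grip, away from the robot. Slides with about 1.5 N and stays where it is left
- start_box: fixed white start box 170 (x) by 90 (y) by 40 mm, origin under its middle, on the bench; the button is 35 mm from its middle toward -x (the robot), between the rails of the cover
- start_button_top (a point): centre of the top of the grey round push button, 28 mm across, in a black collar; 50 mm above the bench when up, faces up, 2 mm below the underside of the shut cover. With the cover open, its near edge is 35 mm and its rib 65 mm from the button's centre
- start_button (a joint): how far the button is pressed, m: 0 = up, 0.006 = fully down (about 5 N); springs back. It counts as pressed beyond 0.0045
- oil_bottle: bystander among the tins: clear bottle with black cap, 34 mm across, 61 mm high; origin at the centre of its underside
- ribbed_cap: bystander near the tins: black stepped plug cap, 32 mm across, 35 mm high; origin at the centre of its underside
There are look-alikes about, which are no part of the job. What is shaped like the tin_3 but yellow is not meant. What is shaped like the tin_2 but purple is not meant.

How it is judged:
By the outcome, as a careful person would: the job done as asked, in the order asked, and still so for the second after the job is handed in, with the robot touching nothing.
Of tin_1, tin_2, tin_3, tin_4, tin_5 only 3 to 5 are there at a start; the rules pass over those that are not, and their reading is None.
At some moment in a run one of tin_1, tin_2, tin_3, tin_4, tin_5 may be knocked a few centimetres aside while the robot is not near it.
It also fails if it takes over 210 s, if anything falls off the work surface, if the arm or the gripper's body presses on something with over 40 N, if the wrist force passes 120 N, or if a joint passes its speed limit or range.

## Working session

There is one attempt and no reset: what is moved stays moved. The work goes in short steps, Python scripts to look and compute and a shell command to move; the robot and the scene stay as the last step left them, time stands still between calls to the robot, and variables do not carry over. Pictures are saved under pics/ and viewed, at most 18 in all, crops included, and the job is handed in when it is done.

```bash
mkdir -p pics; cat > h.py <<'E'
import numpy as np, cv2
from bench import *
def ray(cam,px,cal=None):
    c=cal or calibration(cam); x=(px[0]-c['cx'])/c['fx']; y=(px[1]-c['cy'])/c['fy']
    u,v=x,y
    for _ in range(30):
        s=1+c['k1']*(u*u+v*v); u,v=x/s,y/s
    E=np.array(c['extrinsics']); R=E[:3,:3]; o=-R.T@E[:3,3]
    return o,R.T@np.array([u,-v,-1])
def at(cam,px,z,cal=None):
    o,d=ray(cam,px,cal); return o+d*(z-o[2])/d[2]
def proj(cam,p,cal=None):
    c=cal or calibration(cam); E=np.array(c['extrinsics']); q=E[:3,:3]@np.array(p)+E[:3,3]
    u,v=q[0]/-q[2],-q[1]/-q[2]; s=1+c['k1']*(u*u+v*v)
    return np.array([c['cx']+c['fx']*u*s,c['cy']+c['fy']*v*s])
E
python3 - <<'E'
from h import *
np.set_printoptions(precision=3,suppress=True)
for c in("top","scene"):
    im=get_image(c); cv2.imwrite(f"pics/{c}0.png",im)
    for n in ["tin_1","oil_bottle","ribbed_cap"]:
        for d in find_in(n,c): print(c,n,np.round(d["pixel"]),round(d["confidence"],2),at(c,d["pixel"],.015))
    for n,z in [("platform_mid",.042),("knob_grip",.081),("cover_grip",.068),("start_box",.0),("shaker",0),("tin_1",0)]:
        for d in spot_point(n,c): print(c,n,np.round(d["pixel"]),round(d["confidence"],2),at(c,d["pixel"],z))
E
```

```text
top tin_1 [312. 158.] 0.67 [ 0.626 -0.242  0.015]
top tin_1 [289. 181.] 0.64 [ 0.565 -0.18   0.015]
top tin_1 [230. 238.] 0.59 [ 0.417 -0.024  0.015]
top tin_1 [234. 202.] 0.57 [ 0.513 -0.037  0.015]
top tin_1 [261. 203.] 0.46 [ 0.508 -0.108  0.015]
top tin_1 [264. 231.] 0.46 [ 0.435 -0.114  0.015]
top oil_bottle [298. 230.] 0.44 [ 0.436 -0.201  0.015]
top ribbed_cap [248. 160.] 0.56 [ 0.622 -0.074  0.015]
top platform_mid [167. 170.] 0.74 [0.595 0.134 0.042]
top platform_mid [157. 225.] 0.72 [0.455 0.16  0.042]
top knob_grip [162. 222.] 0.51 [0.462 0.135 0.081]
top knob_grip [264. 231.] 0.45 [ 0.438 -0.114  0.081]
top cover_grip [351. 216.] 0.95 [ 0.471 -0.329  0.068]
top start_box [339. 204.] 0.8 [ 0.503 -0.316  0.   ]
top shaker [170. 172.] 0.83 [0.596 0.138 0.   ]
top tin_1 [308. 158.] 0.66 [ 0.63  -0.235  0.   ]
top tin_1 [235. 198.] 0.58 [ 0.523 -0.038  0.   ]
top tin_1 [264. 202.] 0.58 [ 0.511 -0.115  0.   ]
top tin_1 [291. 182.] 0.55 [ 0.563 -0.189  0.   ]
top tin_1 [233. 237.] 0.52 [ 0.42  -0.031  0.   ]
scene tin_1 [275. 222.] 0.78 [ 0.517 -0.036  0.015]
scene tin_1 [170. 2
[... 236 characters left out ...]
15]
scene oil_bottle [242. 177.] 0.92 [ 0.428 -0.211  0.015]
scene ribbed_cap [224. 237.] 0.85 [ 0.624 -0.08   0.015]
scene platform_mid [275. 227.] 0.4 [ 0.561 -0.     0.042]
scene knob_grip [366. 213.] 0.82 [0.46  0.135 0.081]
scene cover_grip [190. 151.] 0.91 [ 0.48  -0.332  0.068]
scene shaker [323. 281.] 0.85 [0.588 0.131 0.   ]
scene shaker [222. 242.] 0.27 [ 0.623 -0.085  0.   ]
scene tin_1 [209. 211.] 0.79 [ 0.565 -0.184  0.   ]
scene tin_1 [269. 198.] 0.74 [ 0.438 -0.119  0.   ]
scene tin_1 [171. 211.] 0.64 [ 0.618 -0.249  0.   ]
scene tin_1 [303. 206.] 0.63 [ 0.416 -0.039  0.   ]
scene tin_1 [247. 213.] 0.63 [ 0.515 -0.116  0.   ]
scene tin_1 [276. 222.] 0.62 [ 0.502 -0.045  0.   ]
```

```bash
python3 - <<'E'
import cv2
a=cv2.imread("pics/top0.png")[130:270,120:390]; cv2.imwrite("pics/t1.png",cv2.resize(a,None,fx=2.9,fy=2.9,interpolation=cv2.INTER_CUBIC))
a=cv2.imread("pics/scene0.png")[120:340,130:430]; cv2.imwrite("pics/s1.png",cv2.resize(a,None,fx=2.6,fy=2.6,interpolation=cv2.INTER_CUBIC))
E
```

```text
(no output)
```

View pics/t1.png

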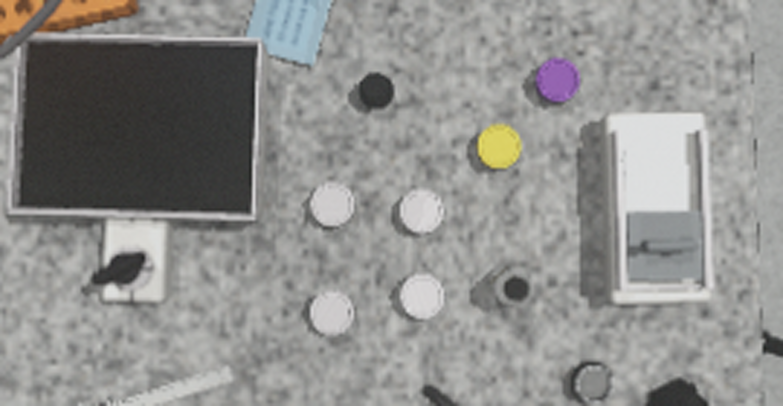

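View pics/s1.png

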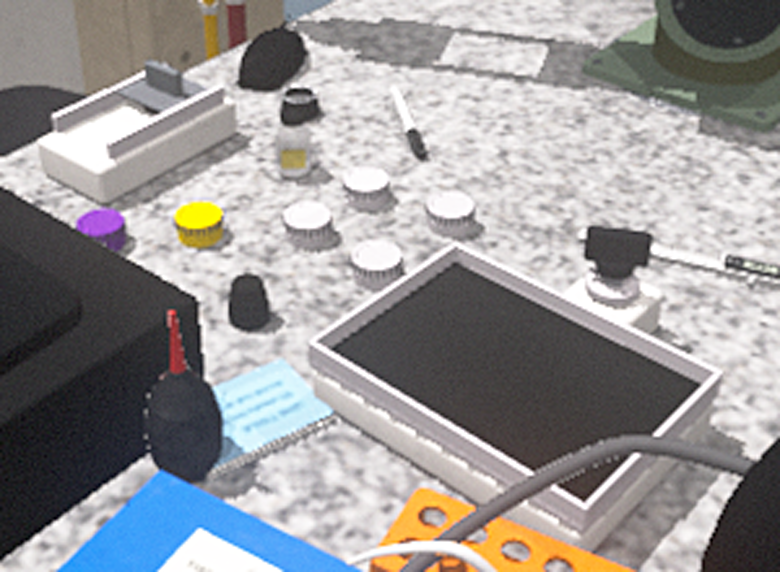

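The four tins (top crop 331,205; 421,212; 421,297; 331,314) are bare metal, so they are the ones wanted. These could be mistaken for them: yellow (500,147), purple (557,80), a dark-ringed item (592,383), the bottle (515,288) and the cap (376,90). I'll move over the tins for a close look.

```bash
python3 -m inch '[[[0.065,0.15,0.02,0,0,0],[0.065,0.15,0.02,0,0,0],[0.065,0.15,0.02,0,0,0],[0.065,0.15,0.02,0,0,0],[0.065,0.15,0.02,0,0,0],[0.065,0.15,0.02,0,0,0],[0.065,0.15,0.02,0,0,0],[0.065,0.15,0.02,0,0,0],[0.065,0.15,0,0,0,0],[0.065,0.15,0,0,0,0],[0,0,0,0,0,0],[0,0,0,0,0,0]]]' 1
python3 - <<'E'
from h import *
np.set_printoptions(precision=3,suppress=True)
s=read_state(); print(s['orientation'],s['eef_pos'],s['contact_force'])
cal=calibration("wrist"); E=np.array(cal['extrinsics']); print("cam",-E[:3,:3].T@E[:3,3])
im=get_image("wrist"); cv2.imwrite("pics/w1.png",im)
for d in silhouettes("tin_1","wrist"):
    m=d['pixels']; print(np.round(d["pixel"]),round(d["confidence"],2),at("wrist",d["pixel"],.022,cal),im[m].mean(0).round(),m.sum())
E
```

```text
clock: 2.5
eef_pos: [0.4313, -0.0744, 0.3013]
orientation: [[0.911, 0.412, -0.0], [0.412, -0.911, -0.001], [-0.0, 0.001, -1.0]]
contact_force: [0.4, -0.1, 0.8]
finger_gap: 0.0854
grip_force: 0.0
[[ 0.911  0.412 -0.   ]
 [ 0.412 -0.911 -0.001]
 [-0.     0.001 -1.   ]] [ 0.431 -0.074  0.301] [ 0.443 -0.066  0.833]
cam [ 0.494 -0.046  0.422]
[259.  78.] 0.98 [ 0.523 -0.035  0.022] [216. 218. 223.] 931
[389.  92.] 0.94 [ 0.572 -0.184  0.022] [ 93. 203. 215.] 987
[317. 111.] 0.84 [ 0.517 -0.115  0.022] [210. 212. 217.] 965
[287. 168.] 0.71 [ 0.439 -0.113  0.022] [209. 211. 216.] 788
[228. 156.] 0.69 [ 0.422 -0.038  0.022] [208. 210. 216.] 778
[455.  64.] 0.69 [ 0.632 -0.238  0.022] [136.  67. 112.] 1266
```

View pics/w1.png

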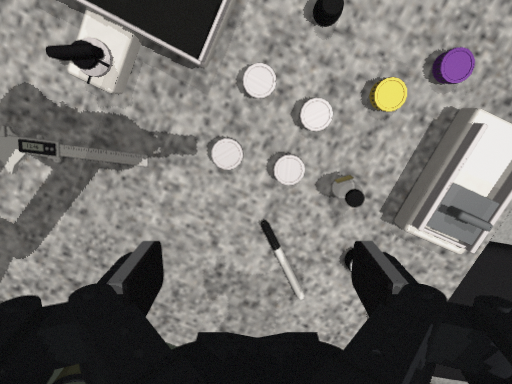

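The close view shows the four metal tins at wrist pixels (259,78), (317,111), (287,168) and (228,156). Yellow (389,92) and purple (455,64) are rejected, and the black ring at (350,258) isn't a tin. I'll start with A.

```bash
python3 -m inch '[[[0.061,0.026,-0.134,0,0,0],[0.061,0.026,-0.134,0,0,0],[0.061,0.026,-0.134,0,0,0],[0.061,0.026,-0.134,0,0,0],[0.061,0.026,-0.134,0,0,0],[0,0,0,0,0,0]]]' 0.72
cat > look.py <<'E'
from h import *
import sys
np.set_printoptions(precision=4,suppress=True)
s=read_state(); print(s['eef_pos'],s['finger_gap'])
cal=calibration("wrist"); im=get_image("wrist"); cv2.imwrite(f"pics/{sys.argv[1]}.png",im)
for d in silhouettes("tin_1","wrist"):
    m=d['pixels']; c=im[m].mean(0)
    ys,xs=np.nonzero(m)
    print(np.round(d["pixel"]),round(d["confidence"],2),at("wrist",d["pixel"],.018,cal)[:2],"metal" if np.ptp(c)<25 else "colour",xs.min(),xs.max(),ys.min(),ys.max())
print("top:")
im=get_image("top")
for d in silhouettes("tin_1","top"):
    c=im[d['pixels']].mean(0); print(round(d["confidence"],2),at("top",d["pixel"],.018)[:2],"metal" if np.ptp(c)<25 else "colour")
E
python3 look.py w2
```

```text
clock: 3.35
eef_pos: [0.5217, -0.036, 0.0976]
orientation: [[0.912, 0.41, -0.006], [0.41, -0.912, 0.0], [-0.006, -0.003, -1.0]]
contact_force: [0.2, 0.0, -0.7]
finger_gap: 0.0614
grip_force: 0.0
[ 0.5217 -0.036   0.0976] 0.061362003887489504
[206. 316.] 0.97 [ 0.4311 -0.0347] metal 179 230 290 341
[370. 246.] 0.96 [ 0.5303 -0.1167] metal 343 388 233 273
[308. 324.] 0.78 [ 0.4564 -0.1065] metal 283 329 313 341
[485. 228.] 0.58 [ 0.5739 -0.1805] colour 448 511 202 264
top:
0.77 [ 0.6278 -0.2343] colour
0.69 [ 0.5651 -0.1894] colour
0.49 [ 0.435  -0.1114] metal
0.48 [ 0.5148 -0.1115] metal
```

View pics/w2.png

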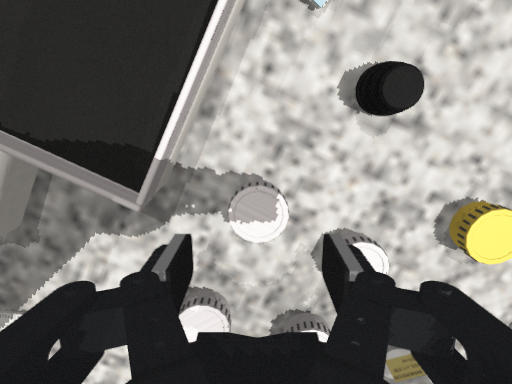

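Tin A sits centred between the fingers at (258,212). I'll compute its offset.

```bash
python3 - <<'E'
from h import *
print(at("wrist",(258,213),.022), at("wrist",(145,202),.056),at("wrist",(239,0),.056),at("wrist",(0,133),.056))
E
```

```text
[ 0.52269064 -0.03669704  0.022     ] [0.51354583 0.02777111 0.056     ] [0.62568896 0.01979965 0.056     ] [0.51837422 0.1079209  0.056     ]
```

```bash
python3 -m inch '[[[0.003,-0.002,-0.09,0,0,0],[0,0,-0.09,0,0,0],[0,0,-0.07,0,0,0],[0,0,0,0,0,0]]]' 0.72 | grep -E 'pos|force'
python3 -m inch '[[[0,0,0,0,0,0],[0,0,0,0,0,0],[0,0,0,0,0,0],[0,0,0,0,0,0]]]' 0.35
```

```text
eef_pos: [0.5233, -0.0361, 0.0257]
contact_force: [0.8, -0.4, 0.0]
grip_force: 0.0
clock: 4.55
eef_pos: [0.525, -0.036, 0.0274]
orientation: [[0.912, 0.411, 0.004], [0.411, -0.912, -0.001], [0.003, 0.002, -1.0]]
contact_force: [-0.7, -0.7, 6.2]
finger_gap: 0.0379
grip_force: 59.8
```

```bash
python3 -m inch '[[[0,0,0.1,0,0,0],[0,0,0.17,0,0,0],[0,0,0.17,0,0,0],[0.088,0.152,0,0,0,0],[0.088,0.152,0,0,0,0],[0.088,0.152,0,0,0,0],[0.088,0.152,0,0,0,0],[0,0,0,0,0,0],[0,0,0,0,0,0]]]'
python3 look.py w3
```

```text
clock: 5.68
eef_pos: [0.629, 0.1463, 0.1578]
orientation: [[0.911, 0.412, -0.0], [0.412, -0.911, -0.001], [-0.0, 0.0, -1.0]]
contact_force: [-0.2, 0.2, -0.3]
finger_gap: 0.0379
grip_force: 60.3
[0.629  0.1463 0.1578] 0.0379182646030806
[256. 264.] 0.62 [0.5641 0.1185] metal 215 300 219 313
top:
0.77 [ 0.4248 -0.0313] metal
0.72 [0.6407 0.1769] metal
0.72 [ 0.5683 -0.1892] colour
0.66 [ 0.5095 -0.1179] metal
0.47 [ 0.6312 -0.2408] colour
```

View pics/w3.png

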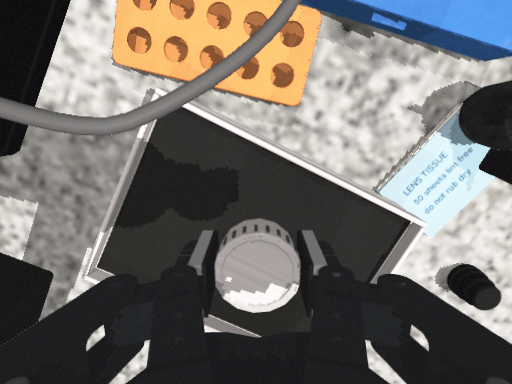

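```bash
python3 - <<'E'
from h import *
P=[at("wrist",p,.056)[:2] for p in [(155,91),(421,224),(92,272)]]
print(P,(P[1]+P[2])/2)
E
python3 -m inch '[[[0,0,-0.12,0,0,0],[0,0,-0.12,0,0,0],[0,0,-0.05,0,0,0],[0,0,0,0,0,0]]]'
```

```text
[array([0.67173389, 0.2402148 ]), array([0.66366939, 0.02664278]), array([0.52355958, 0.23999771])] [0.59361449 0.13332025]
clock: 6.38
eef_pos: [0.6293, 0.1461, 0.0701]
orientation: [[0.912, 0.411, -0.001], [0.411, -0.912, -0.0], [-0.001, -0.0, -1.0]]
contact_force: [-0.5, -0.3, -0.8]
finger_gap: 0.0375
grip_force: 65.2
```

```bash
python3 -m inch '[[[0,0,-0.006,0,0,0],[0,0,0,0,0,0]]]' | grep -E "pos|contact"; python3 -m inch '[[[0,0,0,0,0,0],[0,0,0,0,0,0],[0,0,0,0,0,0]]]' 0.62; python3 -m inch '[[[0,0,0.17,0,0,0],[0,0,0.17,0,0,0],[-0.09,-0.155,0,0,0,0],[-0.09,-0.155,0,0,0,0],[-0.09,-0.155,0,0,0,0],[-0.09,-0.155,0,0,0,0],[0,0,0,0,0,0]]]' 0.72
python3 look.py w4
```

```text
eef_pos: [0.63, 0.1466, 0.0694]
contact_force: [-0.8, 0.9, -0.4]
clock: 7.0
eef_pos: [0.6295, 0.1467, 0.0687]
orientation: [[0.912, 0.411, 0.0], [0.411, -0.912, 0.0], [0.0, 0.0, -1.0]]
contact_force: [0.2, 0.0, 0.5]
finger_gap: 0.053
grip_force: 0.0
clock: 7.88
eef_pos: [0.5196, -0.0416, 0.1708]
orientation: [[0.913, 0.407, -0.001], [0.407, -0.913, -0.0], [-0.001, 0.0, -1.0]]
contact_force: [0.2, -0.1, 1.0]
finger_gap: 0.0615
grip_force: 0.0
[ 0.5196 -0.0416  0.1708] 0.06147696960502184
[424. 195.] 0.82 [ 0.5722 -0.1819] colour 400 453 175 220
[212. 271.] 0.78 [ 0.4239 -0.037 ] metal 192 231 246 290
[292. 286.] 0.76 [ 0.4407 -0.1141] metal 273 314 264 309
[ 17. 163.] 0.75 [0.4522 0.1573] metal 0 45 138 188
[328. 216.] 0.72 [ 0.519  -0.1126] metal 307 352 199 242
[501. 160.] 0.59 [ 0.626  -0.2257] colour 485 511 138 185
top:
0.73 [ 0.5141 -0.1091] metal
0.73 [ 0.569  -0.1932] colour
0.63 [ 0.4331 -0.1143] metal
0.55 [0.6378 0.1626] metal
0.44 [ 0.6224 -0.2361] colour
```

```bash
python3 -m inch '[[[-0.002,-0.12,0,0,0,0],[-0.003,-0.118,-0.12,0,0,0],[0,0,-0.17,0,0,0],[0,0,-0.15,0,0,0],[0,0,-0.042,0,0,0],[0,0,0,0,0,0]]]' 0.72 | grep -E 'pos|force'
python3 -m inch '[[[0,0,0,0,0,0],[0,0,0,0,0,0],[0,0,0,0,0,0]]]' 0.35
```

```text
eef_pos: [0.5206, -0.1101, 0.0258]
contact_force: [0.4, 0.3, 0.6]
grip_force: 0.0
clock: 9.2
eef_pos: [0.5217, -0.1108, 0.0282]
orientation: [[0.912, 0.411, 0.005], [0.411, -0.912, -0.001], [0.004, 0.003, -1.0]]
contact_force: [-0.3, 1.4, 6.4]
finger_gap: 0.0368
grip_force: 59.4
```

```bash
python3 -m inch '[[[0,0,0.1,0,0,0],[0,0,0.17,0,0,0],[0,0,0.15,0,0,0],[0.028,0.174,0,0,0,0],[0.028,0.174,0,0,0,0],[0.028,0.174,0,0,0,0],[0.028,0.174,0,0,0,0],[0.028,0.174,0,0,0,0],[0,0,-0.12,0,0,0],[0,0,-0.12,0,0,0],[0,0,-0.02,0,0,0],[0,0,0,0,0,0]]]'
```

```text
clock: 10.7
eef_pos: [0.5625, 0.1502, 0.0749]
orientation: [[0.912, 0.411, 0.001], [0.411, -0.912, 0.0], [0.001, 0.0, -1.0]]
contact_force: [0.5, -0.2, -0.1]
finger_gap: 0.0367
grip_force: 60.3
```

```bash
python3 -m inch '[[[0,0,-0.017,0,0,0],[0,0,0,0,0,0]]]' | grep -E "pos|contact"; python3 -m inch '[[[0,0,0,0,0,0],[0,0,0,0,0,0],[0,0,0,0,0,0]]]' 0.62 | grep -E "pos|gap"; python3 -m inch '[[[0,0,0.17,0,0,0],[0,0,0.17,0,0,0],[-0.081,-0.174,0,0,0,0],[-0.081,-0.174,0,0,0,0],[-0.081,-0.174,0,0,0,0],[-0.081,-0.174,0,0,0,0],[-0.081,-0.174,0,0,0,0],[0,0,0,0,0,0]]]' 0.72 | grep pos
python3 look.py w5
```

```text
eef_pos: [0.5633, 0.1504, 0.0703]
contact_force: [1.2, -0.7, 2.0]
eef_pos: [0.5618, 0.1502, 0.0688]
finger_gap: 0.0531
eef_pos: [0.4388, -0.1133, 0.1709]
[ 0.4388 -0.1133  0.1709] 0.06131173427711394
[260. 186.] 0.93 [ 0.4388 -0.1156] metal 237 283 165 210
[406.  75.] 0.91 [ 0.5719 -0.1864] colour 377 435 49 102
[169. 167.] 0.56 [ 0.4224 -0.0357] metal 145 194 142 188
[494.  35.] 0.56 [ 0.6252 -0.2335] colour 470 511 1 60
top:
0.66 [ 0.6253 -0.2425] colour
0.63 [0.5605 0.1606] metal
```

```bash
python3 -m inch '[[[0,-0.003,-0.15,0,0,0],[0,0,-0.17,0,0,0],[0,0,-0.15,0,0,0],[0,0,0,0,0,0]]]' 0.72 | grep -E 'pos|force'
python3 -m inch '[[[0,0,0,0,0,0],[0,0,0,0,0,0],[0,0,0,0,0,0]]]' 0.35
```

```text
eef_pos: [0.4388, -0.1098, 0.0274]
contact_force: [-0.6, -0.5, 0.5]
grip_force: 0.0
clock: 13.4
eef_pos: [0.4422, -0.1117, 0.0318]
orientation: [[0.912, 0.411, 0.005], [0.411, -0.912, -0.001], [0.004, 0.003, -1.0]]
contact_force: [1.4, 2.0, 7.4]
finger_gap: 0.0374
grip_force: 60.5
```

```bash
python3 -m inch '[[[0,0,0.1,0,0,0],[0,0,0.17,0,0,0],[0,0,0.15,0,0,0],[0.122,0.128,0,0,0,0],[0.122,0.128,0,0,0,0],[0.122,0.128,0,0,0,0],[0.122,0.128,0,0,0,0],[0.122,0.128,0,0,0,0],[0,0,-0.12,0,0,0],[0,0,-0.12,0,0,0],[0,0,-0.02,0,0,0],[0,0,0,0,0,0]]]' | grep -E "pos|contact|gap"
python3 -m inch '[[[0,0,-0.012,0,0,0],[0,0,0,0,0,0]]]' | grep -E "pos|contact"
```

```text
eef_pos: [0.6239, 0.0802, 0.0788]
contact_force: [-0.3, 0.4, -0.1]
finger_gap: 0.0372
eef_pos: [0.6239, 0.0803, 0.0753]
contact_force: [0.2, -0.5, -0.6]
```

```bash
python3 -m inch '[[[0,0,-0.005,0,0,0],[0,0,-0.002,0,0,0],[0,0,0,0,0,0]]]' | grep -E "pos|contact"; python3 -m inch '[[[0,0,0,0,0,0],[0,0,0,0,0,0],[0,0,0,0,0,0]]]' 0.62 | grep -E "pos|gap"; python3 -m inch '[[[0,0,0.17,0,0,0],[0,0,0.15,0,0,0],[-0.134,-0.078,0,0,0,0],[-0.134,-0.078,0,0,0,0],[-0.134,-0.078,0,0,0,0],[-0.134,-0.078,0,0,0,0],[-0.134,-0.078,0,0,0,0],[0,0,0,0,0,0]]]' 0.72 | grep pos
python3 look.py w6
```

```text
eef_pos: [0.6239, 0.0803, 0.0738]
contact_force: [-0.7, -0.2, 7.4]
eef_pos: [0.6234, 0.0804, 0.0719]
finger_gap: 0.0529
eef_pos: [0.4196, -0.0374, 0.168]
[ 0.4196 -0.0374  0.168 ] 0.061386640879389574
[491.  94.] 0.98 [ 0.5675 -0.1793] colour 466 511 66 118
[258. 182.] 0.75 [ 0.4231 -0.0366] metal 235 280 157 204
top:
0.8 [0.6221 0.0797] metal
0.71 [0.623  0.1608] metal
0.7 [0.5576 0.1625] metal
0.63 [ 0.6218 -0.2419] colour
0.55 [ 0.5699 -0.185 ] colour
```

```bash
python3 -m inch '[[[0.01,0.003,-0.15,0,0,0],[0,0,-0.17,0,0,0],[0,0,-0.14,0,0,0],[0,0,0,0,0,0]]]' 0.72 | grep -E 'pos|force'
python3 -m inch '[[[0,0,0,0,0,0],[0,0,0,0,0,0],[0,0,0,0,0,0]]]' 0.35
```

```text
eef_pos: [0.4243, -0.0351, 0.0278]
contact_force: [-0.1, -0.2, 1.7]
grip_force: 0.0
clock: 17.98
eef_pos: [0.4271, -0.0358, 0.0318]
orientation: [[0.912, 0.411, 0.005], [0.411, -0.912, -0.0], [0.004, 0.002, -1.0]]
contact_force: [-0.5, 1.2, 6.2]
finger_gap: 0.0375
grip_force: 60.5
```

```bash
python3 -m inch '[[[0,0,0.1,0,0,0],[0,0,0.17,0,0,0],[0,0,0.15,0,0,0],[0.109,0.098,0,0,0,0],[0.109,0.098,0,0,0,0],[0.109,0.098,0,0,0,0],[0.109,0.098,0,0,0,0],[0,0,-0.12,0,0,0],[0,0,-0.12,0,0,0],[0,0,-0.03,0,0,0],[0,0,0,0,0,0]]]' | grep -E "pos|contact|gap"
python3 -m inch '[[[0,0,-0.006,0,0,0],[0,0,-0.002,0,0,0],[0,0,0,0,0,0]]]' | grep -E "pos|contact"
```

```text
eef_pos: [0.5565, 0.0818, 0.0758]
contact_force: [-0.4, -0.1, -0.1]
finger_gap: 0.0373
eef_pos: [0.5569, 0.0818, 0.0738]
contact_force: [-0.7, -0.2, 5.0]
```

```bash
python3 -m inch '[[[0,0,0,0,0,0],[0,0,0,0,0,0],[0,0,0,0,0,0]]]' 0.62 | grep -E "pos|gap"; python3 -m inch '[[[0,0,0.17,0,0,0],[0,0,0.17,0,0,0],[-0.16,0.03,0.17,0,0,0],[-0.16,0.03,0.17,0,0,0],[0,0,0,0,0,0],[0,0,0,0,0,0]]]' 0.72 | grep pos
python3 look.py w7; python3 - <<'E'
from h import *
for d in spot_point("knob_grip","wrist"): print(d, at("wrist",d["pixel"],.081))
E
```

```text
eef_pos: [0.5562, 0.0819, 0.0725]
finger_gap: 0.053
eef_pos: [0.4714, 0.0977, 0.2646]
[0.4714 0.0977 0.2646] 0.06132746750720426
[501. 186.] 0.77 [ 0.5685 -0.1766] colour 484 511 169 204
[247.  74.] 0.76 [0.5589 0.1501] metal 226 267 54 98
[281.  11.] 0.73 [0.6299 0.1423] metal 257 303 0 29
[341.  43.] 0.6 [0.6283 0.0714] metal 319 362 19 65
[310. 108.] 0.58 [0.5554 0.0711] metal 287 328 84 127
top:
0.79 [0.5568 0.16  ] metal
0.68 [ 0.4682 -0.3376] metal
0.67 [ 0.6263 -0.2415] colour
0.62 [0.6346 0.1491] metal
0.55 [ 0.5662 -0.1876] colour
0.52 [0.5545 0.0968] metal
0.5 [0.624 0.085] metal
{'pixel': [218.5, 166.8], 'confidence': 0.94} [0.4653736  0.13657585 0.081     ]
{'pixel': [445.9, 269.5], 'confidence': 0.63} [ 0.46245311 -0.12635427  0.081     ]
```

View pics/w7.png

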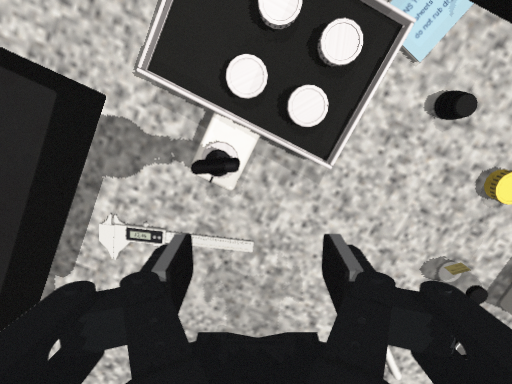

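All four tins stand on the platform at (280,8), (341,42), (247,76) and (308,105). The wing lies at about (194–239,163). I'll zoom in on the knob.

```bash
python3 - <<'E'
from h import *
im=cv2.imread("pics/w7.png"); a=im[110:200,170:270]; cv2.imwrite("pics/k1.png",cv2.resize(a,None,fx=6,fy=6,interpolation=cv2.INTER_CUBIC))
for p in [(194,165),(239,163)]: print(at("wrist",p,.093))
for p in [(138,70),(331,166)]: print(at("wrist",p,.056))
print(proj("wrist",(.468,.138,.049)),proj("wrist",(.468,.138,.093)))
E
```

```text
[0.46024465 0.15767436 0.093     ]
[0.4793173  0.12011627 0.093     ]
[0.51571601 0.24502274 0.056     ]
[0.50932209 0.02970638 0.056     ]
[221.74192144 158.3609313 ] [216.64855947 166.10438468]
```

View pics/k1.png

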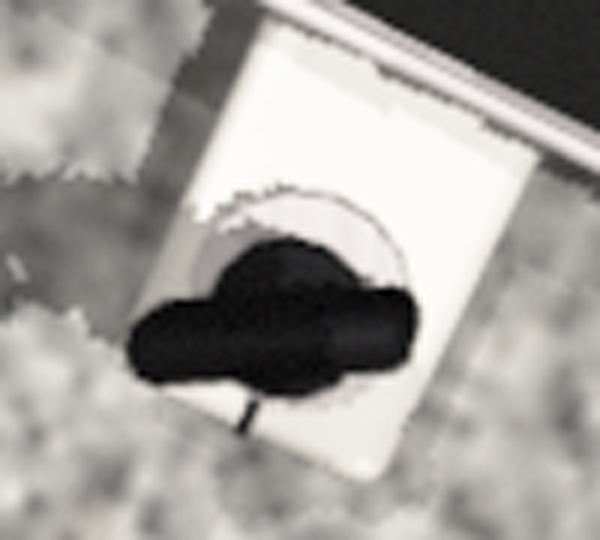

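```bash
python3 - <<'E'
from h import *
s=read_state(); print(np.round(s['joint_pos'],3),np.round(s['torque'],3),s['eef_pos'])
E
```

```text
[ 0.18   0.166  1.748 -0.     1.23   1.328] [ 0.034  0.011 -0.021] [0.47157549 0.09757319 0.26357099]
```

```bash
python3 -m inch '[[[-0.001,0.0154,-0.05,0,0,0.115],[-0.001,0.0154,-0.05,0,0,0.115],[-0.001,0.0154,-0.05,0,0,0.115],[-0.001,0.0154,-0.05,0,0,0.115],[-0.001,0.0154,-0.05,0,0,0.115],[-0.001,0.0154,-0.05,0,0,0.115],[0,0.0154,-0.05,0,0,0.115],[0,0.0154,-0.05,0,0,0.115],[0,0.0154,-0.05,0,0,0.115],[0,0,0,0,0,0],[0,0,0,0,0,0]]]' 0.5
python3 - <<'E'
from h import *
im=get_image("wrist"); cv2.imwrite("pics/k2.png",im); print(np.round(read_state()['joint_pos'],3))
for d in spot_point("knob_grip","wrist"): print(d, at("wrist",d["pixel"],.081))
E
```

```text
clock: 22.48
eef_pos: [0.4699, 0.1393, 0.1301]
orientation: [[-0.458, 0.889, 0.0], [0.889, 0.458, -0.0], [-0.0, 0.0, -1.0]]
contact_force: [0.6, -0.6, -0.0]
finger_gap: 0.0424
grip_force: 0.0
[ 0.265  0.306  1.933 -0.     0.902 -0.212]
{'pixel': [248.0, 218.0], 'confidence': 0.96} [0.4647662  0.14231693 0.081     ]
```

View pics/k2.png

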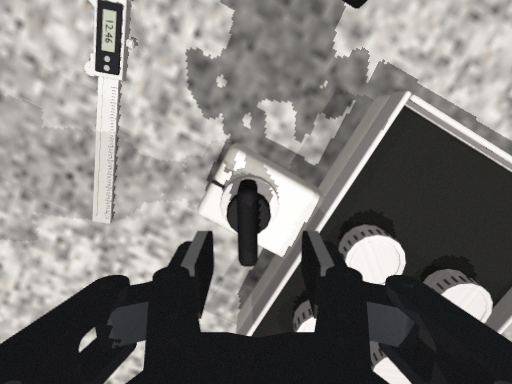

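```bash
python3 - <<'E'
from h import *
a=at("wrist",(249,186),.093);b=at("wrist",(247,262),.093); print(a,b,(a+b)/2,np.degrees(np.arctan2(*(b-a)[1::-1])))
s=read_state(); R=np.array(s['orientation']); print(R[:2,:2].T@((a+b)/2-s['eef_pos'])[:2]*1000)
im=cv2.imread("pics/k2.png")[140:280,180:330]; cv2.imwrite("pics/k3.png",cv2.resize(im,None,fx=4,fy=4,interpolation=cv2.INTER_CUBIC))
E
```

```text
[0.45556509 0.16226217 0.093     ] [0.47429289 0.12309189 0.093     ] [0.46492899 0.14267703 0.093     ] -64.44695265678303
[ 5.31887845 -2.96967675]
```

View pics/k3.png

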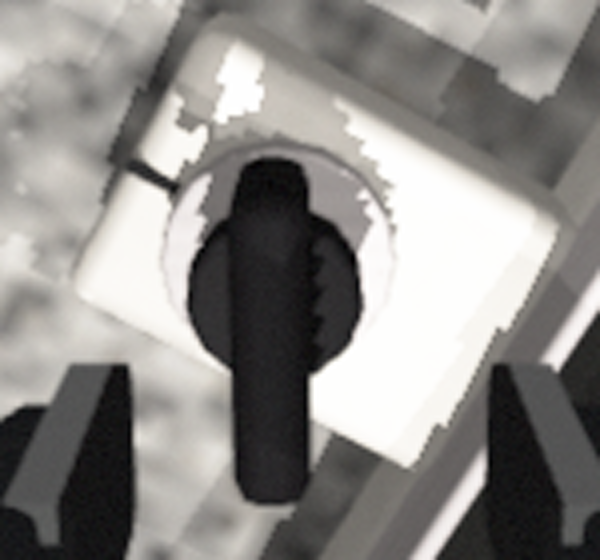

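```bash
python3 -m inch '[[[-0.013,0.007,-0.05,0,0,-0.01],[0,0,-0.052,0,0,0],[0,0,0,0,0,0]]]' 0.5 | grep -E "pos|cont"
python3 -m inch '[[[0,0,0,0,0,0],[0,0,0,0,0,0],[0,0,0,0,0,0],[0,0,0,0,0,0]]]' 0.05
python3 -c "
from h import *
s=read_state();print(np.round(s['torque'],3),s['contact_force'])"
```

```text
eef_pos: [0.4652, 0.1412, 0.0991]
contact_force: [-0.1, 0.6, 0.4]
clock: 23.45
eef_pos: [0.4637, 0.1405, 0.1003]
orientation: [[-0.447, 0.895, -0.004], [0.895, 0.447, -0.002], [0.0, -0.004, -1.0]]
contact_force: [-6.1, -2.8, 9.0]
finger_gap: 0.0094
grip_force: 60.9
[-0.602  0.961 -0.025] [-6.09065596 -2.83796588  9.00830523]
```

```bash
cat > st.py <<'E'
from h import *
s=read_state();R=np.array(s['orientation']);print(np.round(s['torque'],3),np.round(s['contact_force'],1),np.round(s['eef_pos'],4),"yaw",round(np.degrees(np.arctan2(R[1,1],R[0,1])),1),"j6",round(s['joint_pos'][5],3))
E
python3 -m inch '[[[-0.006,-0.003,0.003,0,0,0],[0,0,0,0,0,0]]]' >/dev/null; python3 st.py
python3 -m inch '[[[0,0,0,0,0,-0.06],[0,0,0,0,0,-0.06],[0,0,0,0,0,-0.06],[0,0,0,0,0,-0.06],[0,0,0,0,0,0]]]' >/dev/null; python3 st.py
```

```text
[-0.139  0.368  0.028] [-1.4 -1.9  0.6] [0.4635 0.1404 0.1005] yaw 26.5 j6 -0.192
[-0.265  0.13  -0.021] [-0.9 -1.4 -0.3] [0.464  0.1405 0.1005] yaw 5.0 j6 0.184
```

```bash
for i in 1 ; do python3 -m inch '[[[0,0,0,0,0,-0.06],[0,0,0,0,0,-0.06],[0,0,0,0,0,-0.06],[0,0,0,0,0,-0.06],[0,0,0,0,0,0]]]' >/dev/null; python3 st.py; python3 -m inch '[[[0,0,0,0,0,-0.06],[0,0,0,0,0,-0.06],[0,0,0,0,0,0]]]' >/dev/null; python3 st.py; done
```

```text
[-0.422 -0.268  0.007] [ 0.4 -1.5 -1.5] [0.4644 0.1405 0.1005] yaw -16.5 j6 0.559
[-0.622 -0.374 -0.057] [ 2.6 -3.4 -1. ] [0.4646 0.1404 0.1005] yaw -27.3 j6 0.747
```

```bash
python3 -m inch '[[[-0.002,0.002,0,0,0,-0.05],[0,0,0,0,0,-0.05],[0,0,0,0,0,0]]]' >/dev/null; python3 st.py; python3 -m inch '[[[0,0,0,0,0,-0.05],[0,0,0,0,0,-0.05],[0,0,0,0,0,0]]]' >/dev/null; python3 st.py
python3 - <<'E'
from h import *
im=get_image("wrist"); cv2.imwrite("pics/k4.png",im[:,100:420])
E
```

```text
[-1.115 -0.843 -0.031] [ 4.3 -6.1 -3. ] [0.4647 0.1404 0.1005] yaw -36.2 j6 0.906
[-1.286 -0.776 -0.063] [ 4.2 -7.  -3.7] [0.4648 0.1403 0.1005] yaw -45.2 j6 1.063
```

View pics/k4.png

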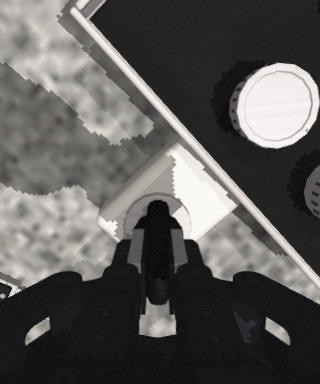

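```bash
python3 -m inch '[[[0.004,-0.007,0,0,0,-0.04],[0,0,0,0,0,-0.04],[0,0,0,0,0,0]]]' >/dev/null; python3 st.py; python3 -m inch '[[[0,0,0,0,0,-0.04],[0,0,0,0,0,-0.04],[0,0,0,0,0,0]]]' >/dev/null; python3 st.py
```

```text
[ 0.09  -0.486 -0.075] [ 2.2  1.5 -2.1] [0.4651 0.1397 0.1005] yaw -52.5 j6 1.184
[ 0.135 -0.563  0.013] [ 3.6  0.  -3.6] [0.4652 0.1395 0.1005] yaw -59.7 j6 1.31
```

```bash
python3 -m inch '[[[0,0,0,0,0,-0.04],[0,0,0,0,0,0]]]' >/dev/null; python3 st.py; python3 -m inch '[[[0,0,0,0,0,-0.04],[0,0,0,0,0,0]]]' >/dev/null; python3 st.py;  python3 -m inch '[[[0,0,0,0,0,-0.04],[0,0,0,0,0,0]]]' >/dev/null; python3 st.py
```

```text
[ 0.129 -0.709  0.037] [ 4.2  1.  -3.9] [0.4652 0.1394 0.1005] yaw -63.3 j6 1.372
[ 0.125 -0.883 -0.045] [ 5.5  0.6 -3.7] [0.4652 0.1393 0.1005] yaw -66.9 j6 1.436
[ 0.011 -0.986  0.027] [ 5.5  0.6 -3.8] [0.4652 0.1393 0.1005] yaw -70.5 j6 1.498
```

```bash
python3 -m inch '[[[0.004,0,0,0,0,-0.04],[0,0,0,0,0,-0.04],[0,0,0,0,0,0]]]' >/dev/null; python3 st.py; python3 -m inch '[[[0,0,0,0,0,-0.04],[0,0,0,0,0,-0.04],[0,0,0,0,0,0]]]' >/dev/null; python3 st.py
```

```text
[ 0.008 -0.559  0.034] [ 2.5  0.1 -1.2] [0.4654 0.1391 0.1005] yaw -77.7 j6 1.623
[-0.069 -0.44  -0.002] [2.7 0.7 1. ] [0.4654 0.1389 0.1004] yaw -84.9 j6 1.749
```

```bash
python3 -m inch '[[[0,0,0,0,0,-0.04],[0,0,0,0,0,0]]]' >/dev/null; python3 st.py; python3 -m inch '[[[0,0,0,0,0,-0.04],[0,0,0,0,0,0]]]' >/dev/null; python3 st.py; python3 -m inch '[[[0,0,0,0,0,0]]]' >/dev/null; python3 st.py
python3 - <<'E'
from h import *
a=[]
im=get_image("scene"); cv2.imwrite("pics/k5.png",cv2.resize(im[190:270,330:420],None,fx=6,fy=6,interpolation=cv2.INTER_CUBIC))
E
```

```text
[-0.24  -0.482 -0.007] [ 1.8 -1.7  0.4] [0.4655 0.1389 0.1005] yaw -88.5 j6 1.812
[-0.461 -0.44  -0.002] [ 2.6 -2.8  1.7] [0.4655 0.1388 0.1004] yaw -92.1 j6 1.875
[-0.461 -0.381 -0.019] [ 2.3 -2.8  2.6] [0.4654 0.1388 0.1004] yaw -92.2 j6 1.875
```

View pics/k5.png

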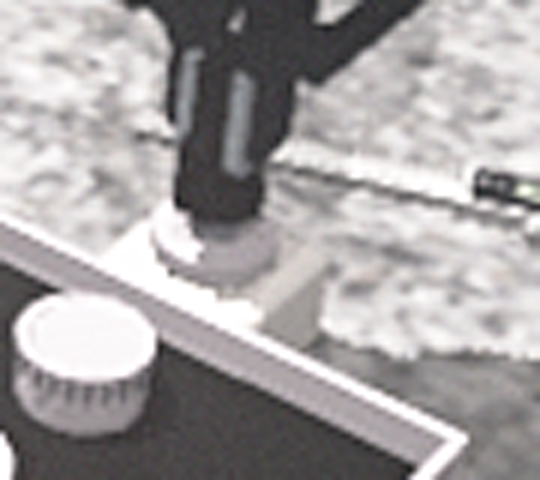

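```bash
python3 -m inch '[[[0,0,0,0,0,-0.04],[0,0,0,0,0,0]]]' >/dev/null; python3 st.py; python3 -m inch '[[[0,0,0,0,0,-0.04],[0,0,0,0,0,0]]]' >/dev/null; python3 st.py
```

```text
[-0.712 -0.345 -0.009] [ 1.5 -3.6  2.5] [0.4654 0.1388 0.1004] yaw -95.8 j6 1.939
[-0.856 -0.3   -0.028] [ 2.4 -4.7  3.1] [0.4654 0.1387 0.1004] yaw -99.4 j6 2.001
```

```bash
python3 -m inch '[[[0,0,0,0,0,0],[0,0,0,0,0,0]]]' 0.4 >/dev/null; python3 st.py; python3 -m inch '[[[0,0,0.15,0,0,0],[0,0,0.15,0,0,0],[0,0,0.15,0,0,0],[0,0,0,0,0,0]]]' 0.5 | grep pos
python3 - <<'E'
from h import *
im=get_image("wrist"); cv2.imwrite("pics/k6.png",im)
p=proj("wrist",(.466,.139,.049)); print(p); x,y=p.astype(int)
cv2.imwrite("pics/k6.png",cv2.resize(im[max(0,y-60):y+60,x-70:x+70],None,fx=5,fy=5,interpolation=cv2.INTER_CUBIC))
E
```

```text
[-0.054  0.062  0.043] [-0.  -1.1  0.5] [0.4648 0.1394 0.0999] yaw -99.5 j6 2.002
eef_pos: [0.4671, 0.14, 0.2386]
[259.18051461 176.25494055]
```

View pics/k6.png

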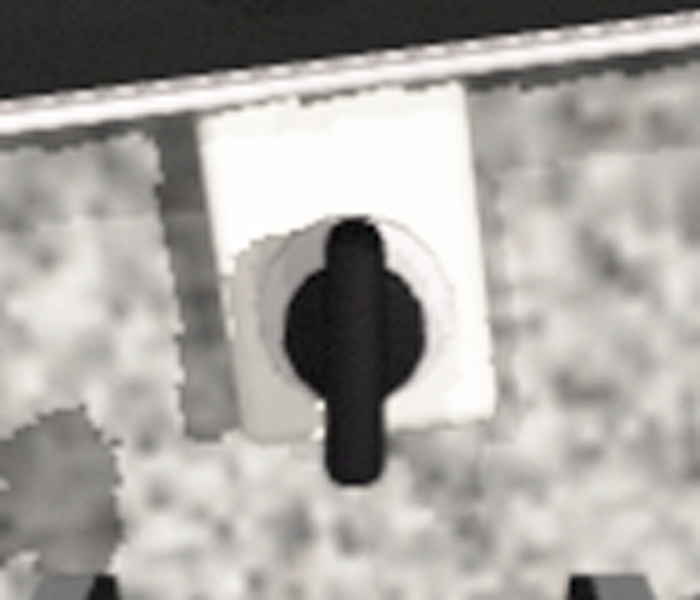

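```bash
python3 -m inch '[[[-0.122,0,-0.08,0,0,0],[-0.122,0,-0.08,0,0,0],[-0.122,0,-0.08,0,0,0],[-0.122,0,-0.08,0,0,0],[0,0,0,0,0,0],[0,0,0,0,0,0]]]' 0.5 | grep pos
python3 - <<'E'
from h import *
im=get_image("wrist")
p=proj("wrist",(.466,.139,.049)); print(p); x,y=p.astype(int)
cv2.imwrite("pics/k7.png",cv2.resize(im[max(0,y-60):y+60,x-70:x+70],None,fx=5,fy=5,interpolation=cv2.INTER_CUBIC))
E
```

```text
eef_pos: [0.3196, 0.1393, 0.1391]
[219.04471586 -30.58464972]
```

View pics/k7.png

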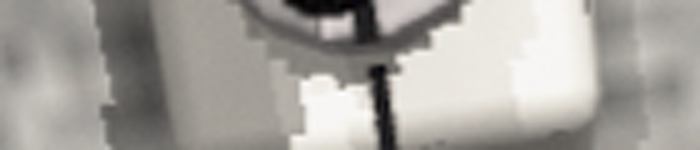

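```bash
python3 - <<'E'
import cv2,numpy as np
for f,c,mk,r in [("w7",(220.5,159.5),(250/6+170,415/6+110),18),("k2",(250,204.5),(150/4+180,175/4+140),29)]:
    g=cv2.cvtColor(cv2.imread(f"pics/{f}.png"),cv2.COLOR_BGR2GRAY)
    m0=np.arctan2(mk[1]-c[1],mk[0]-c[0]); print(f,np.degrees(m0))
    for a in range(40,140,6):
        t=m0-np.radians(a)
        print(a,[int(cv2.getRectSubPix(g,(1,1),(c[0]+k*r*np.cos(t),c[1]+k*r*np.sin(t)))[0,0]) for k in (.75,.85,.93,1.08)])
E
```

```text
w7 114.18735351674063
40 [23, 118, 203, 235]
46 [29, 148, 211, 230]
52 [51, 194, 208, 236]
58 [22, 152, 204, 235]
64 [27, 57, 171, 236]
70 [29, 28, 64, 236]
76 [34, 29, 27, 174]
82 [40, 35, 31, 102]
88 [44, 41, 32, 125]
94 [38, 38, 28, 152]
100 [29, 28, 24, 155]
106 [22, 21, 22, 186]
112 [17, 13, 17, 230]
118 [10, 24, 69, 249]
124 [140, 185, 199, 250]
130 [234, 235, 224, 251]
136 [236, 239, 222, 250]
k2 -147.44333420789326
40 [32, 223, 237, 249]
46 [43, 204, 241, 248]
52 [47, 76, 240, 247]
58 [50, 38, 183, 249]
64 [49, 49, 96, 249]
70 [49, 51, 53, 247]
76 [50, 50, 46, 242]
82 [48, 51, 51, 243]
88 [28, 49, 50, 240]
94 [25, 21, 36, 229]
100 [31, 28, 27, 40]
106 [36, 37, 30, 28]
112 [36, 34, 37, 36]
118 [32, 35, 35, 37]
124 [30, 31, 30, 32]
130 [28, 29, 24, 24]
136 [22, 17, 19, 186]
```

The collar line meets the lug mark, so the screw is at its stop. The wing's angle puts the screw's start at about 1.08 rad, which makes the slip so far about 0.7 rad. That is inside the allowed window, so I'm leaving the knob alone and moving to the start box.

```bash
python3 -m inch '[[[0.02,-0.131,0.031,0,0,0.092],[0.02,-0.131,0.031,0,0,0.092],[0.02,-0.131,0.031,0,0,0.092],[0.02,-0.131,0.031,0,0,0.092],[0.02,-0.131,0.031,0,0,0.092],[0.02,-0.131,0.031,0,0,0.092],[0.02,-0.131,0.031,0,0,0.092],[0.02,-0.131,0.031,0,0,0.092],[0.02,-0.131,0.031,0,0,0.092],[0.02,-0.131,0.031,0,0,0.092],[0.02,-0.131,0.031,0,0,0.092],[0.02,-0.131,0.031,0,0,0.092]]]' 0.5 
python3 -m inch '[[[0,0,0,0,0,0],[0,0,0,0,0,0]]]' >/dev/null
python3 st.py; python3 - <<'E'
from h import *
cal=calibration("wrist"); E=np.array(cal['extrinsics']); print("cam",-E[:3,:3].T@E[:3,3])
im=get_image("wrist"); cv2.imwrite("pics/c1.png",im)
for n,z in [("cover_grip",.068),("start_box",0)]:
  for d in spot_point(n,"wrist"): print(n,d, at("wrist",d["pixel"],z))
E
```

```text
clock: 32.65
eef_pos: [0.3919, -0.335, 0.2516]
orientation: [[-0.002, 1.0, 0.001], [1.0, 0.002, -0.001], [-0.001, 0.001, -1.0]]
contact_force: [0.5, -0.3, 0.9]
finger_gap: 0.0426
grip_force: 0.0
[-0.013 -0.037 -0.019] [-0.6 -0.  -0.6] [ 0.3912 -0.3326  0.2507] yaw -0.2 j6 -0.724
cam [ 0.39297797 -0.26466157  0.37175727]
cover_grip {'pixel': [348.3, 170.4], 'confidence': 0.6} [ 0.48162146 -0.32504315  0.068     ]
start_box {'pixel': [361.6, 160.0], 'confidence': 0.91} [ 0.5163705  -0.32612637  0.        ]
```

View pics/c1.png

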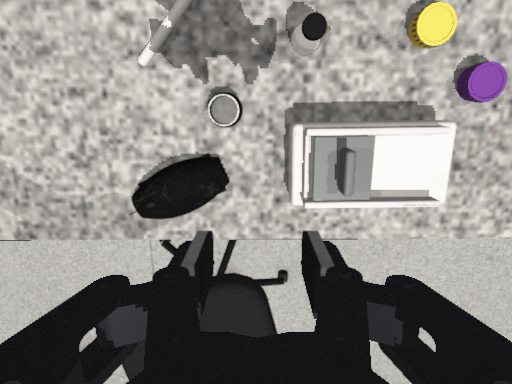

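The rib runs (348,150)–(347,195). The ring at (224,109) is a dark loupe, not a tin.

```bash
python3 - <<'E'
from h import *
for p in [(350,150),(348,194)]: print(at("wrist",p,.081))
for p in [(296,124),(455,124),(447,206),(296,205)]: print(at("wrist",p,.046))
E
```

```text
[ 0.47798987 -0.30324889  0.081     ]
[ 0.47934906 -0.3452706   0.081     ]
[ 0.43179296 -0.28172869  0.046     ]
[ 0.59130725 -0.28207323  0.046     ]
[ 0.59707541 -0.36851332  0.046     ]
[ 0.43457466 -0.3674285   0.046     ]
```

```bash
python3 -m inch '[[[0.097,0.01,-0.13,0,0,0.007],[0.097,0.01,-0.13,0,0,0.007],[0.097,0.01,-0.13,0,0,0.007],[0,0,0,0,0,0],[0,0,0,0,0,0]]]' 0.5 | grep -E "pos"
python3 - <<'E'
from h import *
im=get_image("wrist"); cv2.imwrite("pics/c2.png",im)
E
```

```text
eef_pos: [0.4784, -0.3233, 0.1348]
```

View pics/c2.png

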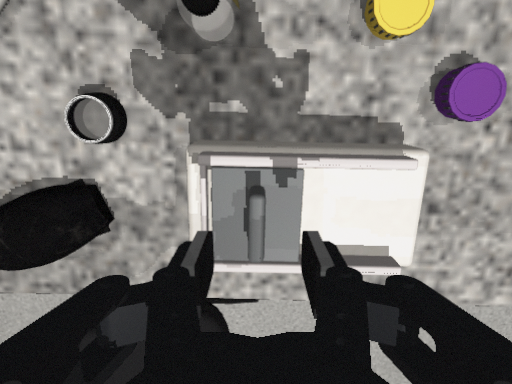

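The rib (257,188–262) is centred between the fingers.

```bash
python3 -c "
from h import *
print((at('wrist',(257,188),.081)+at('wrist',(256,261),.081))/2)"
python3 -m inch '[[[0,0,-0.08,0,0,0],[0,0,-0.082,0,0,0],[0,0,0,0,0,0]]]' 0.5 | grep -E "pos|cont"
python3 -m inch '[[[0,0,0,0,0,0],[0,0,0,0,0,0],[0,0,0,0,0,0],[0,0,0,0,0,0]]]' 0.05 >/dev/null; python3 st.py; python3 -c "
from h import *
print(read_state()['finger_gap'])"
```

```text
[ 0.47976891 -0.32451341  0.081     ]
eef_pos: [0.4773, -0.3234, 0.0856]
contact_force: [0.1, 0.7, 0.5]
[-0.018  0.238 -0.352] [-1.4 -0.4  5.9] [ 0.4791 -0.3242  0.0872] yaw 1.7 j6 -0.645
0.008818244685264655
```

```bash
python3 -m inch '[[[0.05,0.002,0.003,0,0,0],[0.05,0.002,0,0,0,0],[0.05,0.002,0,0,0,0],[0.04,0.001,0,0,0,0],[0.02,0,0,0,0,0],[0,0,0,0,0,0],[0,0,0,0,0,0]]]' >/dev/null; python3 st.py
```

```text
[-1.2    0.562 -0.33 ] [-3.  -7.3  4.4] [ 0.5425 -0.3234  0.0872] yaw 1.8 j6 -0.584
```

```bash
python3 -m inch '[[[0.008,-0.005,0,0,0,0],[0.006,0,0,0,0,0],[0,0,0,0,0,0]]]' >/dev/null; python3 st.py
```

```text
[-0.728  2.121 -0.37 ] [-12.6  -4.   12.5] [ 0.5429 -0.3236  0.0872] yaw 1.8 j6 -0.583
```

```bash
python3 -m inch '[[[0,0,0,0,0,0],[0,0,0,0,0,0],[0,0,0.1,0,0,0],[0,0,0.1,0,0,0],[0,0,0,0,0,0]]]' 0.3 >/dev/null; python3 st.py
python3 -m inch '[[[-0.1,-0.002,0,0,0,0],[-0.1,-0.002,0,0,0,0],[-0.024,0,0,0,0,0],[0,0,0,0,0,0],[0,0,0,0,0,0]]]' 0 >/dev/null; python3 st.py
python3 - <<'E'
from h import *
im=get_image("wrist"); cv2.imwrite("pics/c3.png",im)
for d in spot_point("start_button_top","wrist"): print(d, at("wrist",d["pixel"],.05))
E
```

```text
[ 0.049 -0.001 -0.048] [-0.  -0.1  1.1] [ 0.5478 -0.3233  0.1485] yaw 1.8 j6 -0.584
[-0.004 -0.003 -0.07 ] [-0.4 -0.7  0. ] [ 0.4795 -0.3242  0.146 ] yaw 1.8 j6 -0.646
{'pixel': [254.6, 207.1], 'confidence': 0.86} [ 0.47929441 -0.32692586  0.05      ]
```

View pics/c3.png

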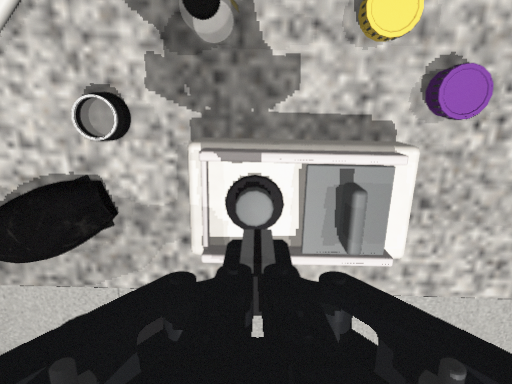

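The cover is open and the button is at (255,206), directly ahead of the shut fingers. I'll press it.

```bash
python3 -m inch '[[[0,-0.004,-0.12,0,0,0],[0,0,-0.1,0,0,0],[0,0,-0.02,0,0,0],[0,0,0,0,0,0]]]' >/dev/null; python3 st.py
python3 -m inch '[[[0,0,-0.01,0,0,0],[0,0,-0.01,0,0,0],[0,0,0,0,0,0]]]' >/dev/null; python3 st.py
```

```text
[0.158 0.238 0.027] [-1.7  1.2  2.4] [ 0.4786 -0.3251  0.0745] yaw 1.8 j6 -0.648
[0.389 0.293 0.022] [-1.1  2.3  9.7] [ 0.4793 -0.3257  0.07  ] yaw 1.8 j6 -0.648
```

```bash
python3 -m inch '[[[0,0,-0.01,0,0,0],[0,0,0,0,0,0]]]' >/dev/null; python3 st.py
python3 -m inch '[[[0,0,-0.01,0,0,0],[0,0,0,0,0,0],[0,0,0,0,0,0]]]' >/dev/null; python3 st.py
```

```text
[ 0.89   1.037 -0.006] [-5.9  5.5 25.6] [ 0.4794 -0.3257  0.0696] yaw 1.8 j6 -0.648
[ 1.420e+00  1.749e+00 -1.000e-03] [-9.5  8.  41.4] [ 0.4794 -0.3258  0.0694] yaw 1.8 j6 -0.648
```

```bash
python3 -m inch '[[[0,0,0.09,0,0,0],[0,0,0.18,0,0,0],[0.11,0.005,0,0,0,0],[0.1,0.003,0,0,0,0],[0.005,0,0,0,0,0],[0,0,0,0,0,0],[0,0,0,0,0,0]]]' 0.45 >/dev/null; python3 st.py
python3 - <<'E'
from h import *
im=get_image("wrist"); 
for d in spot_point("cover_grip","wrist"): print(d, at("wrist",d["pixel"],.068))
E
```

```text
[ 0.029  0.028 -0.01 ] [-0.4  0.2 -1.5] [ 0.542  -0.323   0.1431] yaw 1.8 j6 -0.586
{'pixel': [259.0, 218.4], 'confidence': 0.86} [ 0.54517527 -0.32679835  0.068     ]
```

```bash
python3 -m inch '[[[0.003,-0.002,-0.1,0,0,0],[0,0,-0.086,0,0,0],[0,0,0,0,0,0]]]' 0.45 >/dev/null; python3 st.py
python3 -m inch '[[[0,0,0,0,0,0],[0,0,0,0,0,0],[0,0,0,0,0,0],[0,0,0,0,0,0]]]' 0.05 >/dev/null; python3 st.py
python3 -m inch '[[[-0.05,-0.002,0.003,0,0,0],[-0.05,-0.002,0,0,0,0],[-0.05,-0.002,0,0,0,0],[-0.04,-0.001,0,0,0,0],[-0.02,0,0,0,0,0],[0,0,0,0,0,0],[0,0,0,0,0,0]]]' >/dev/null; python3 st.py
```

```text
[-0.028  0.052 -0.066] [ 0.6 -0.4 -0.5] [ 0.5422 -0.3229  0.0856] yaw 1.8 j6 -0.586
[-0.133  0.847 -0.309] [-5.6 -1.1  2.2] [ 0.5426 -0.3241  0.089 ] yaw 1.7 j6 -0.585
[ 0.904  0.275 -0.304] [-1.4  4.2  6.9] [ 0.4796 -0.3249  0.089 ] yaw 1.8 j6 -0.646
```

```bash
python3 -m inch '[[[-0.008,0.003,0,0,0,0],[-0.006,0,0,0,0,0],[0,0,0,0,0,0]]]' >/dev/null; python3 st.py
python3 -m inch '[[[-0.006,0,0,0,0,0],[0,0,0,0,0,0]]]' >/dev/null; python3 st.py
```

```text
[ 0.792 -0.47  -0.308] [2.2 4.5 5.2] [ 0.4774 -0.3248  0.089 ] yaw 1.8 j6 -0.649
[ 0.929 -1.239 -0.307] [7.  5.2 2.5] [ 0.4773 -0.3248  0.089 ] yaw 1.7 j6 -0.651
```

```bash
python3 -m inch '[[[0.004,0,0,0,0,0],[0,0,0,0,0,0]]]' >/dev/null; python3 st.py
python3 -m inch '[[[0,0,0,0,0,0],[0,0,0,0,0,0],[0,0,0.12,0,0,0],[0,0,0.17,0,0,0],[-0.08,0.1,0.17,0,0,0],[-0.08,0.1,0.17,0,0,0],[0,0,0,0,0,0],[0,0,0,0,0,0]]]' 0.35 >/dev/null; python3 st.py
python3 - <<'E'
from h import *
im=get_image("top")
for d in silhouettes("tin_1","top"): print(round(d["confidence"],2),at("top",d["pixel"],.06)[:2],im[d['pixels']].mean(0).round())
w=get_image("wrist")
a=cv2.resize(im[130:270,120:390],None,fx=2.8,fy=2.8,interpolation=cv2.INTER_CUBIC)
b=w[:200,100:]; 
o=np.zeros((600,800,3),np.uint8); o[:392,:756]=a; o[395:595,:412]=b
cv2.imwrite("pics/f.png",o)
E
```

```text
[ 0.845 -0.683 -0.277] [4.1 5.5 3.6] [ 0.4774 -0.3248  0.089 ] yaw 1.8 j6 -0.65
[0.033 0.043 0.001] [ 0.   0.4 -0.6] [ 0.4287 -0.2663  0.2746] yaw 1.8 j6 -0.609
0.72 [ 0.61787407 -0.23466827] [172. 102. 147.]
0.58 [0.55802421 0.09395526] [199. 198. 200.]
0.55 [ 0.56718093 -0.19095575] [103. 212. 221.]
0.51 [0.55201579 0.14998705] [193. 193. 194.]
0.48 [0.62554763 0.14261947] [193. 193. 195.]
```

View pics/f.png

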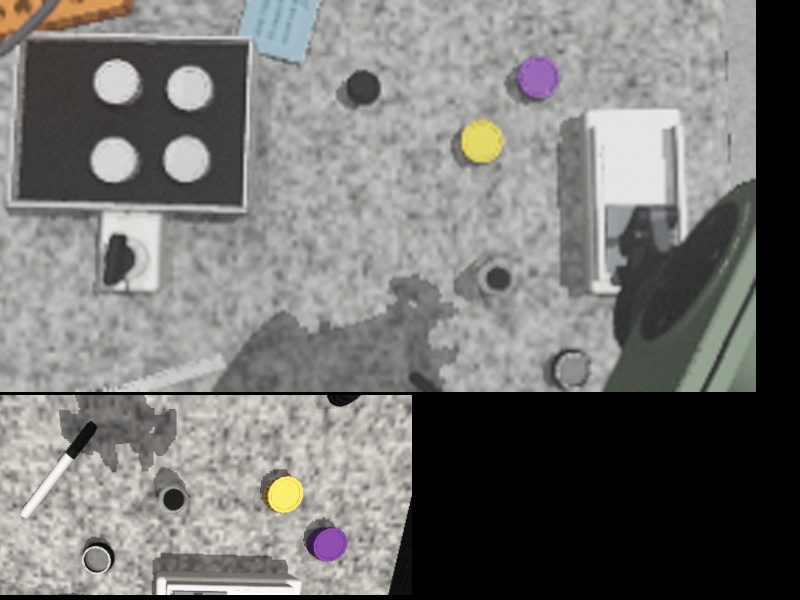

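All four tins stand on the platform, at (117,82), (190,88), (114,160) and (186,159). The cover edge is back at row 205, where it started, and the bottle and cap are where they were.

```bash
python3 -c "
from bench import job_done
print(job_done())"
```

```text
the job is handed in; nothing more can be done
None
```

I handed the job in: all four tins stand lid up on the platform, the button was pressed fully, and the cover was slid back to its shut stop. The knob is locked at its stop, but I never felt the clutch slip and turned past it by about 0.7 rad. That figure is inferred from the wing's angle, and the limit is 0.8.

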